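Eject the brass die and lay it in the wash pan

TASK

Get the brass die ready for washing: swing the keeper fully aside off it, press its stand's red ejector lever so that the die rises out of its pocket, then grip it, lift it out and set it down gently, flat with its holed face up, on the floor of the steel wash pan beside the white die. Do not drop it, and leave the other stand with its steel die, the white die, the pan, the cup and the jar where they are.

Things in the scene. Friction and masses are not known exactly. Their poses are not given: they have to be found in the camera images.
- stand_a: fixed die stand with the brass die: white cheeks (126 mm over all, 85 mm high), aluminium block with a flat sloped face 120 mm (up the slope) x 110 mm. Origin: on the table under the face's centre; x level, to the face's high rear edge, z up; the low front side, with the lever, is turned away from the robot. Face normal (-0.469, 0, 0.883), uphill (0.883, 0, 0.469). Centre of face and of the pocket (48 mm wide, 30 mm deep): (0, 0, 0.085)
- handle_a (a point): middle of stand_a's black carrying handle: a fixed 16 mm bar along the stand's y, 118 mm long, passing over the face at (0.030, 0, 0.190) of the stand on two 12 mm steel posts that rise at x = 0.046, y = +-0.059. It blocks a gripper that comes straight down on the die, but not one that comes along the face's normal
- pocket_a (a point): centre of the mouth of stand_a's pocket, in the plane of the sloped face (only its position matters)
- keeper_a (a joint): swing of stand_a's keeper bar, rad: 0 = straight uphill over the die, 1.6 = stop; grows counter-clockwise seen looking down on the face (knob goes to the stand's +y, then downhill). Starts at 0 to 0.4; below 0.8 it stops the die from rising. Stays where left (1 N at the knob). Bar 48 x 14 mm, top 8 mm over the face; pivots about the face's normal, 45 mm downhill of the pocket's centre
- die_brass: the brass extruder die to be changed: a plain disc 46 mm in diameter and 30 mm thick, 0.2 to 0.4 kg, with small dark holes in its top face. Origin: centre of its underside; z axis: through its thickness, out of the holed top face. At the start it sits fully down in the pocket of its die stand (stand_a) with its top flush with the stand's face, so nothing sticks out to grip
- keeper_knob_a (a point): point on the axis of the black upright knob of keeper_a, 40 mm from its pivot, 22 mm above the face; the knob is 12 mm in diameter, stands along the face's normal and runs from 8 to 36 mm above the face
- lever_a (a joint): angle of stand_a's ejector lever, rad: 0 = up (start), 0.5 = fully pressed down (stop). Pressing it raises the die along the pocket's axis by 40 mm per rad, 20 mm in all. Needs 6 to 8 N at the pad and stays where it is left; the die then stands 20 mm proud, still 10 mm in the pocket
- lever_pad_a (a point): centre of the top of the red pad (30 mm in x, 36 mm in y, 10 mm thick) at the end of stand_a's ejector lever, which sticks out from the stand's low front side. The lever turns about the stand's y axis through (-0.045, 0, 0.050) of the stand and the pad is 70 mm from there; it goes down about 35 mm, ending about 39 mm above the table
- stand_b: a second stand, the same in every way, that holds the steel die. Same frame and sizes as stand_a
- die_steel: steel-coloured die, same size and frame as the brass one, sitting in stand_b: to be left alone
- keeper_b (a joint): keeper of stand_b, as keeper_a: to be left alone
- lever_b (a joint): ejector lever of stand_b, as lever_a: to be left alone
- pan: loose shallow open steel wash pan, 0.9 kg, 180 (x) x 160 (y) x 45 mm high, walls and floor 3 mm thick. Origin: centre of its underside; z up
- die_white: white plastic die, same size and frame as the brass one, already lying flat somewhere in the middle part of the pan: to be left where it is
- cup: loose orange plastic cup, rim 64 mm in diameter, 75 mm high, standing on the far side of the stands. Origin: centre of its underside; z up. A bystander
- jar: loose closed amber jar with a white cap, 60 mm in diameter, 80 mm high, standing on the far side of the stands. Origin: centre of its underside; z up. A bystander
There are look-alikes about, which are no part of the job. There is more than one size of the die_brass; the job needs the middle-sized.

How it is judged:
On the way, in this order (a step that is already met when the one before it is completed fails the run):
1. the keeper is swung aside (beyond 1.2 rad) (value of joint keeper_a above 1.2 rad), for 0.1 s.
2. the ejector lever is pressed and the brass die has risen at least 16 mm in its pocket (value of joint lever_a above 0.4 rad and distance between die_brass and pocket_a below 0.014 m), for 0.2 s.
3. the die is held in the gripper, lifted clear of the pocket (contact force between die_brass and the fingers above 1 N and distance between die_brass and pocket_a above 0.05 m), for 0.1 s.
At the end, for the whole second after the job is handed in: The brass die lies still and flat, holed face up (within 0.15 rad), on the floor of the pan (underside less than 9 mm above the pan's underside); the steel die is still seated (moved under 6 mm); the white die, pan, cup and jar are within 30 mm of where they were, cup and jar upright (x of die_brass in the frame of pan between -0.08 and 0.08 m and y of die_brass in the frame of pan between -0.07 and 0.07 m and z of die_brass in the frame of pan below 0.009 m and angle between die_brass's own z axis and vertical below 0.15 rad and linear speed of die_brass below 0.02 m/s and distance of die_steel from where it was at the start of the episode below 0.006 m and distance of each of die_white, pan, cup, jar from where it was at the start of the episode below 0.03 m and angle between each of cup, jar's own z axis and vertical below 0.3 rad); the robot touches nothing.
It fails at once if the brass die falls free (a drop of over about 30 mm) (linear speed of die_brass above 0.8 m/s and contact force between die_brass and the fingers below 0.1 N).
It fails at once if the other stand's keeper, lever or die is moved (value of joint lever_b above 0.12 rad or value of joint keeper_b above 0.7 rad or distance of die_steel from where it was at the start of the episode above 0.006 m).
It fails at once if the white die or the pan is shoved by more than 30 mm (distance of any of die_white, pan from where it was at the start of the episode above 0.03 m).
It fails at once if the cup or jar is shoved by more than 30 mm or tipped (distance of any of cup, jar from where it was at the start of the episode above 0.03 m or angle between any of cup, jar's own z axis and vertical above 0.3 rad).
It also fails if it takes over 64 s, if anything falls off the work surface, if the arm or the gripper's body presses on something with over 40 N, if the wrist force passes 120 N, or if a joint passes its speed limit or range.

ROBOT

A 7-joint arm with a two-finger parallel gripper is mounted at the origin on the work surface. World frame = base frame: x ahead of the robot, y to its left, z up, the work surface at z = 0. Lengths are in m, angles in rad, forces in N, time in s.
With the tool pointing down it reaches from about 0.425 to 0.925 m from the base axis. Payload 6.8 kg.
Tool frame: the origin (TCP) lies on the front face of the gripper's body, between the roots of the fingers; the fingertips stand 73 mm ahead of it and the grasp point (between the pads) lies 54 mm ahead of it (env.nose_length is the distance from the TCP to the fingertips, in m); z points along the fingers, y is the direction in which the jaws open and shut (so a half turn about z gives the same grasp; the last joint's range is limited). The gripper opens to 85 mm and grips with 20 to 120 N. Pads are 22 mm wide; open, the fingers measure 114 mm over their backs; the gripper's body (76 mm by 85 mm) begins 54 mm behind the grasp point. The pads swing forward as they close: fully open they stand 13 mm farther back than shut.
Start: joints at [1.148, 0.477, 0.022, 1.555, -0.011, 1.109, -0.083], TCP at [0.209, -0.642, 0.304] pointing down, gripper open.
Joint ranges: [-2.96, 2.96], [-0.34, 2.1], [-1.41, 1.46], [0.24, 2.44], [-1.37, 4.51], [0.17, 1.92], [-2.96, 2.96]. Speed limits (rad/s): [2.39, 2.39, 3.14, 3.14, 3.14, 3.14, 3.14].

INTERFACE

Orientations are given as a unit quaternion [w, x, y, z].
In Python, from cell import env, kin, camera, calibration, job gives the robot as it stands. The module is installed in compiled form; this text tells all that it offers. Calls block until the motion is done:
- env.reach(position, orientation): joint-space move of the TCP to a pose.
- env.movel(position, velocity=0.15, rot=None, stop_force=None): straight line of the TCP; rot=None keeps the orientation; velocity is the mean speed in m/s. With stop_force (N) it stops when the force on the tool has changed by that much, and returns True; else False.
- env.goto_joints(angles): joint-space move.
- env.grip(opening, f_grip=None): finger opening in m; f_grip is the grip in N (None keeps the last); returns when the fingers have stopped.
- env.dwell(seconds).
- kin.inverse_kinematics(position, orientation): joint angles nearest the present ones, or None.
- env.get_state(): the state.
- camera(name): name is "scene" or "top"; returns (picture, depth): 420x560x3 uint8, blue, green, red; 420x560 float32, m along the optical axis (not along the pixel's ray), 0 where there is no reading.
- calibration(name): a dict with "fx", "fy", "cx", "cy" (pixels), "rvec" (rotation vector, rad) and "tvec" (3), from world to camera coordinates, as OpenCV has them. Camera axes: x right, y down, z forward; pixel columns grow to the right and rows downward; lengths in m; the calibration is good to about 2 mm. A picture is of the moment at which its call begins. calibration takes no time and is no camera call.
A pose or a line that the arm cannot do raises env.PlanningError and nothing moves.
- job.job_done(): hands the job in, once; it reports no verdict.
The state is a dict: "time": time; "qpos": joint angles; "joint_velocities": joint speeds; "joint_torque": joint torques, N m; "tcp_pos": TCP position; "orientation": TCP orientation; "force": force on the tool from outside, world axes, zero at the start; "torque": the same for the moment, N m; "opening": finger opening in m.
Only numpy, scipy, OpenCV 4.12 (cv2) and the standard library are available. Lean on these libraries where they do the work, as an engineer would, in place of code of your own. Each camera call takes 0.05 s, during which the arm holds its last target.

## Working session

There is one attempt and no reset: what is moved stays moved. The work goes in short steps, each a Python script; the robot and the scene stay as the last script left them, time stands still between calls to the robot, and variables do not carry over. Pictures are saved under pics/ and viewed, and the job is handed in when it is done.

```bash
ls; mkdir -p pics; python3 - <<'E'
from cell import env,camera,calibration
import cv2,numpy as np
for n in("scene","top"):
    p,d=camera(n); cv2.imwrite(f"pics/{n}0.png",p); np.save(f"pics/{n}0.npy",d); c=calibration(n)
    R=cv2.Rodrigues(np.array(c["rvec"],float))[0]; print(n,c,"pos",-R.T@np.array(c["tvec"]).ravel(), (d==0).mean())
print(env.get_state()["time"])
E
```

```text
pics
scene {'fx': 423.2344077512868, 'fy': 423.2344077512868, 'cx': 278.0718591527922, 'cy': 208.8960726252461, 'rvec': array([ 1.05472704,  2.35643431, -1.09124655]), 'tvec': array([ 0.38138384, -0.17681624,  1.29172786])} pos [1.0691957  0.45236002 0.70531514] 0.004047619047619047
top {'fx': 382.76701945058466, 'fy': 382.76701945058466, 'cx': 273.2566463547387, 'cy': 206.44632442714433, 'rvec': array([ 2.16032395, -2.12635674,  0.0822628 ]), 'tvec': array([0.00865215, 0.559209  , 0.90359991])} pos [ 0.45134857 -0.01969054  0.96186232] 0.0041709183673469385
0.1
```

View pics/scene0.png

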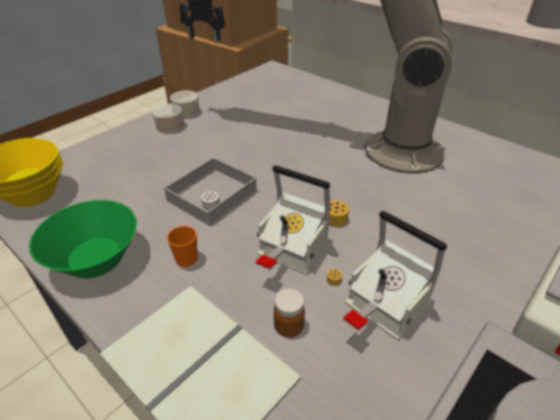

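View pics/top0.png

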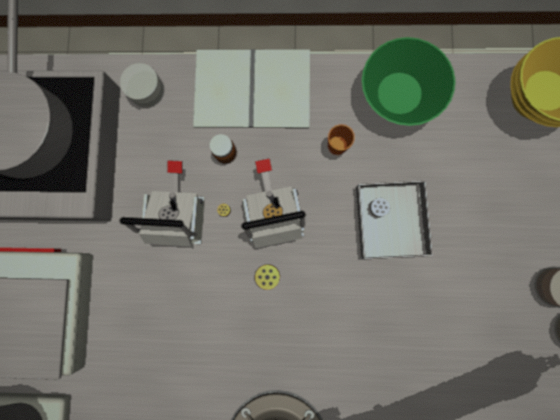

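The top view shows brass candidates at (272,212), (267,277) and (224,210). The one at (272,212) sits under a keeper in a stand, the one at (267,277) is large and loose, and the one at (224,210) is small and loose. I choose (272,212), and will check it in a close crop.

```bash
cat > h.py <<'E'
import numpy as np,cv2
from cell import env,kin,camera,calibration,job
from scipy.spatial.transform import Rotation as Rn
def cam(n):
    c=calibration(n);R=cv2.Rodrigues(np.array(c["rvec"],float))[0];return c,R,np.array(c["tvec"],float).ravel()
def cloud(n,d):
    c,R,t=cam(n);v,u=np.mgrid[:d.shape[0],:d.shape[1]]
    P=np.stack([(u-c["cx"])/c["fx"]*d,(v-c["cy"])/c["fy"]*d,d],-1)
    W=(P-t)@R; W[d==0]=np.nan; return W
def proj(n,X):
    c,R,t=cam(n);P=np.atleast_2d(X)@R.T+t
    return np.stack([P[:,0]/P[:,2]*c["fx"]+c["cx"],P[:,1]/P[:,2]*c["fy"]+c["cy"]],-1)
def ray(n,u,v):
    c,R,t=cam(n);d=R.T@np.array([(u-c["cx"])/c["fx"],(v-c["cy"])/c["fy"],1]);return -R.T@t,d
def crop(p,f,u0,v0,u1,v1,s):
    cv2.imwrite(f,cv2.resize(p[v0:v1,u0:u1],None,fx=s,fy=s,interpolation=cv2.INTER_CUBIC))
E
python3 - <<'E'
from h import *
a=cv2.imread("pics/top0.png");b=cv2.imread("pics/scene0.png")
crop(a,"pics/ct.png",210,140,330,260,5);crop(b,"pics/cs.png",230,150,370,290,4)
W=cloud("top",np.load("pics/top0.npy"));V=cloud("scene",np.load("pics/scene0.npy"))
for u,v in[(272,212),(263,166),(168,215),(174,167),(267,277),(224,210),(380,208),(340,139),(221,147),(300,255)]: print("top",u,v,W[v,u].round(3))
for u,v in[(292,223),(266,262),(393,278),(338,209),(335,276),(210,197),(183,240),(289,300)]: print("sc",u,v,V[v,u].round(3))
E
```

```text
top 272 212 [0.54  0.018 0.087]
top 263 166 [0.651 0.042 0.071]
top 168 215 [0.529 0.258 0.09 ]
top 174 167 [0.646 0.254 0.075]
top 267 277 [0.389 0.029 0.042]
top 224 210 [0.55  0.141 0.018]
top 380 208 [ 0.559 -0.241  0.032]
top 340 139 [ 0.738 -0.149  0.005]
top 221 147 [0.695 0.143 0.078]
top 300 255 [ 0.442 -0.05  -0.001]
sc 292 223 [0.545 0.018 0.085]
sc 266 262 [0.66  0.048 0.076]
sc 393 278 [0.539 0.262 0.089]
sc 338 209 [0.396 0.038 0.041]
sc 335 276 [0.557 0.148 0.022]
sc 210 197 [ 0.565 -0.237  0.034]
sc 183 240 [ 0.709 -0.164  0.035]
sc 289 300 [0.703 0.146 0.082]
```

View pics/ct.png

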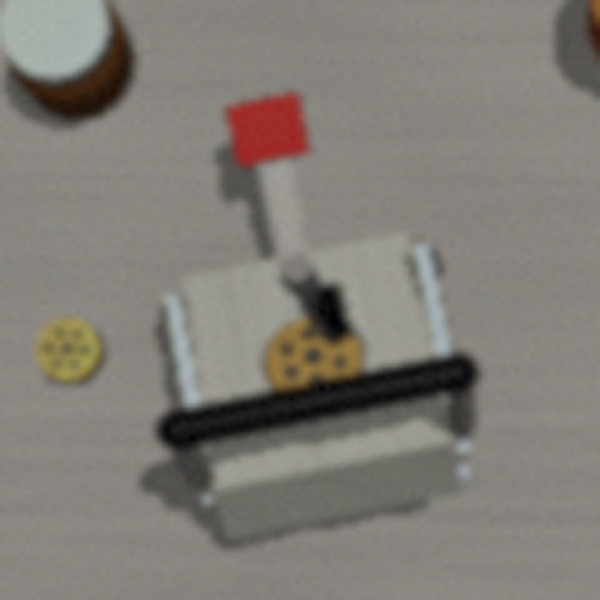

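View pics/cs.png

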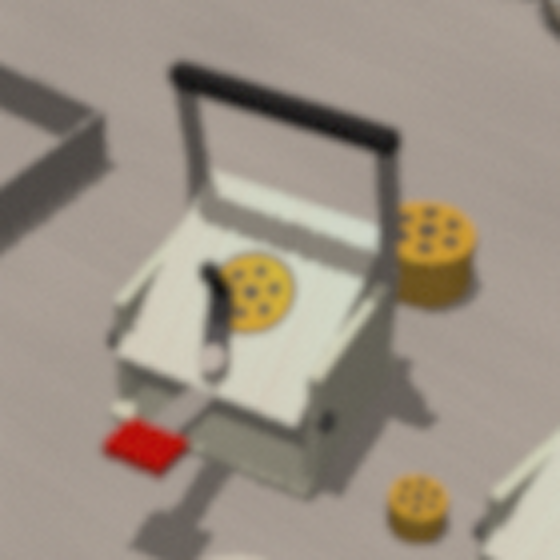

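```bash
cat > fit.py <<'E'
from h import *
from scipy.optimize import least_squares
def seg(p,lo,hi,box):
    u0,v0,u1,v1=box;hsv=cv2.cvtColor(p,cv2.COLOR_BGR2HSV);m=cv2.inRange(hsv,lo,hi);k=np.zeros_like(m);k[v0:v1,u0:u1]=m[v0:v1,u0:u1];return k
def cen(m):
    M=cv2.moments(m,True);return np.array([M["m10"]/M["m00"],M["m01"]/M["m00"]]),M["m00"]
a=cv2.imread("pics/top0.png");b=cv2.imread("pics/scene0.png")
rt,nt=cen(seg(a,(0,150,60),(8,255,255),(245,150,285,180)));rs,ns=cen(seg(b,(0,150,60),(8,255,255),(245,245,285,280)))
rbt,_=cen(seg(a,(0,150,60),(8,255,255),(160,150,190,180)));rbs,_=cen(seg(b,(0,150,60),(8,255,255),(335,300,375,335)))
print("red",rt,nt,rs,ns,rbt,rbs)
m=seg(b,(15,120,80),(35,255,255),(275,205,310,240));cs=max(cv2.findContours(m,0,cv2.CHAIN_APPROX_NONE)[0],key=len)
ds=cv2.fitEllipse(cv2.convexHull(cs));print("die sc",ds)
f=lambda c,s,o:(np.array(c)+.5)/s-.5+np.array(o)
hl_t=[f((180,430),5,(210,140)),f((460,372),5,(210,140))];hl_s=[f((185,75),4,(230,150)),f((387,140),4,(230,150))]
def tri(pt,ps):
    o1,d1=ray("top",*pt);o2,d2=ray("scene",*ps);s=np.linalg.lstsq(np.stack([d1,-d2],1),o2-o1,rcond=None)[0]
    p,q=o1+s[0]*d1,o2+s[1]*d2;return (p+q)/2,np.linalg.norm(p-q)
if __name__=="__main__":
    print("pad",tri(rt,rs));print("padB",tri(rbt,rbs))
    # image left in top = +Y ; scene right = +Y
    h0=tri(hl_t[0],hl_s[1]);h1=tri(hl_t[1],hl_s[0]);print("handle +Y",h0,"-Y",h1)
    def pts(q,L):
        x,y,yaw,pa=q;R=Rn.from_euler("z",yaw).as_matrix()
        c=.070;X=np.array([[.03,-L,.19],[.03,L,.19],[-.045-.07*np.cos(pa),0,.05+.07*np.sin(pa)],[0,0,.085]])
        return X@R.T+[x,y,0]
    def res(q,full=False):
        P=pts(q[:4],q[4]);e1=proj("top",P[:3])-np.array([hl_t[0],hl_t[1],rt]);e2=proj("scene",P)-np.array([hl_s[1],hl_s[0],rs,ds[0]])
        return np.r_[e1.ravel(),e2.ravel()]
    s=least_squares(res,[.54,.02,np.pi,.3,.059],loss="soft_l1");print(s.x,res(s.x).reshape(-1,2).round(2))
    P=pts(s.x[:4],s.x[4]);print(P.round(4))
E
python3 fit.py
```

```text
red [262.94771242 165.58823529] 153.0 [266.11445783 261.05421687] 166.0 [174.56774194 166.39354839] [355.35968379 319.07905138]
die sc ((292.8220520019531, 222.78390502929688), (17.843795776367188, 19.07221794128418), 49.3613395690918)
pad (array([0.65276121, 0.04204409, 0.06886435]), np.float64(0.0009465918317846117))
padB (array([0.64867098, 0.25498442, 0.06862631]), np.float64(0.0005679558290724706))
handle +Y (array([0.50042529, 0.06744942, 0.18919786]), np.float64(0.001976187536066832)) -Y (array([ 0.52587954, -0.0460034 ,  0.18977142]), np.float64(0.0010192029755724322))
[0.54271288 0.01754948 3.36028083 0.26846836 0.05818422] [[-0.63  0.06]
 [-0.32  0.06]
 [ 0.2  -0.  ]
 [-0.43 -0.16]
 [-0.21 -0.03]
 [ 0.28  0.04]
 [-0.31 -0.35]]
[[ 0.5008  0.0678  0.19  ]
 [ 0.5261 -0.0458  0.19  ]
 [ 0.6525  0.042   0.0686]
 [ 0.5427  0.0175  0.085 ]]
```

```bash
python3 - <<'E'
from h import *
a=cv2.imread("pics/top0.png");b=cv2.imread("pics/scene0.png")
A=cv2.resize(a[165:275,340:450],None,fx=5,fy=5,interpolation=cv2.INTER_CUBIC)
B=cv2.resize(b[145:235,155:265],None,fx=5,fy=5,interpolation=cv2.INTER_CUBIC)
cv2.imwrite("pics/pt.png",A);cv2.imwrite("pics/ps.png",B)
crop(a,"pics/kt.png",255,165,300,225,10);crop(b,"pics/ks.png",255,195,320,255,9)
E
```

```text
(no output)
```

View pics/pt.png

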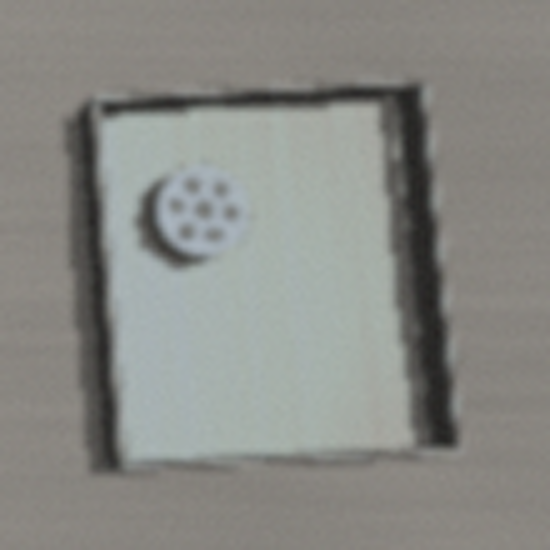

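View pics/ps.png

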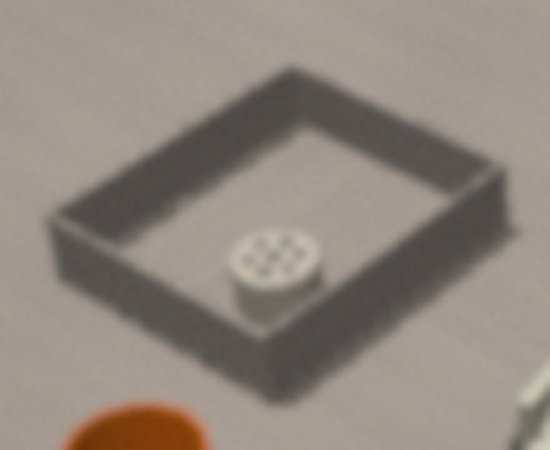

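View pics/kt.png

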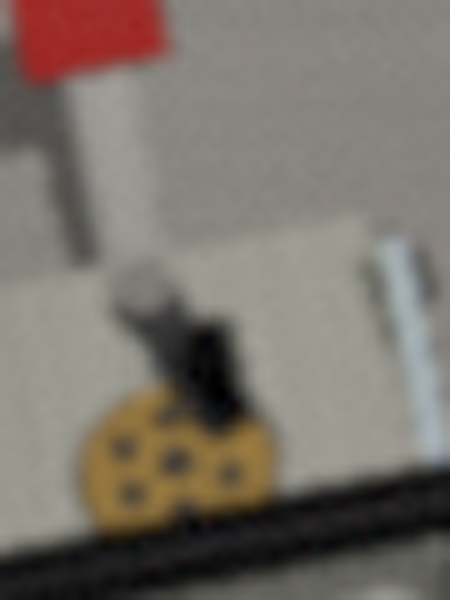

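View pics/ks.png

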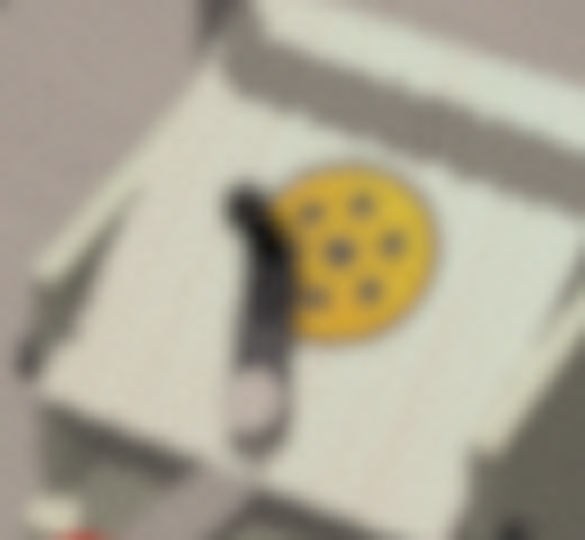

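```bash
cat >> h.py <<'E'
SX,SY,SYAW=0.5427,0.0175,3.3603
RS=Rn.from_euler("z",SYAW).as_matrix()
N=RS@np.array([-.469,0,.883]);U=RS@np.array([.883,0,.469]);Yv=RS@np.array([0,1.,0]);C0=np.array([SX,SY,.085])
def F(u,y,n): return C0+u*U+y*Yv+n*N   # face coordinates: uphill, stand y, normal
def S(x,y,z): return RS@np.array([x,y,z])+[SX,SY,0]
E
python3 - <<'E'
from h import *
from fit import tri,f
for ph in(0.2,.3,.4,.5):
    K=[F(-.045+.04*np.cos(ph),.04*np.sin(ph),n) for n in(.008,.036)]
    print(ph,((proj("top",K)-[255,165]+.5)*10-.5).round(0).tolist(),((proj("scene",K)-[255,195]+.5)*9-.5).round(0).tolist())
tp=[(90,100),(420,88),(455,440),(118,465)]; sp=[(265,335),(50,218),(292,68),(505,170)]
P=[]
for t,s in zip(tp,sp):
    r=tri(f(t,5,(340,165)),f(s,5,(155,145)));P.append(r[0]);print(r[0].round(4),round(r[1],4))
print("pan",np.mean(P,0)); 
for i in range(4):
    e=P[(i+1)%4]-P[i];print(np.linalg.norm(e[:2]),np.degrees(np.arctan2(e[1],e[0])))
print("white",tri(f((203,210),5,(340,165)),f((276,259),5,(155,145))))
E
```

```text
red [262.94771242 165.58823529] 153.0 [266.11445783 261.05421687] 166.0 [174.56774194 166.39354839] [355.35968379 319.07905138]
die sc ((292.8220520019531, 222.78390502929688), (17.843795776367188, 19.07221794128418), 49.3613395690918)
0.2 [[203.0, 416.0], [187.0, 346.0]] [[295.0, 248.0], [270.0, 203.0]]
0.3 [[218.0, 409.0], [203.0, 339.0]] [[279.0, 247.0], [253.0, 201.0]]
0.4 [[234.0, 401.0], [219.0, 331.0]] [[263.0, 246.0], [237.0, 201.0]]
0.5 [[248.0, 392.0], [233.0, 322.0]] [[247.0, 248.0], [220.0, 203.0]]
[ 0.6139 -0.186   0.0453] 0.0019
[ 0.6227 -0.345   0.0395] 0.0021
[ 0.4528 -0.3531  0.0442] 0.0028
[ 0.4391 -0.1979  0.041 ] 0.0001
pan [ 0.53212967 -0.27049204  0.04253079]
0.1591971401486861 -86.84363585903507
0.17008129001717615 -177.26986590379013
0.15577071944354415 95.04876685525106
0.17523494221324165 3.8907927169956955
white (array([ 0.56214437, -0.24155701,  0.03148193]), np.float64(0.00043501567986051155))
```

```bash
cat >> h.py <<'E'
def quat(z,y):
    z=z/np.linalg.norm(z);y=y-z*(y@z);y=y/np.linalg.norm(y);M=np.stack([np.cross(y,z),y,z],1)
    q=Rn.from_matrix(M).as_quat();return np.r_[q[3],q[:3]]
def st():
    s=env.get_state();print("t",round(s["time"],2),"tcp",np.round(s["tcp_pos"],4),"F",np.round(s["force"],1),"op",round(s["opening"],4));return s
E
python3 - <<'E'
from h import *
dn=np.array([0,0,-1.])
for sg in(1,-1):
    qf=quat(-N,sg*Yv)
    for nm,p in[("knob start hi",F(-.01,-.015,.12+.073)),("knob start",F(-.01,-.015,.013+.073)),("end",F(-.025,.036,.085)),("die",F(0,0,.076)),("die hi",F(0,0,.16))]:
        q=kin.inverse_kinematics(p,qf);print(sg,nm,p.round(3),None if q is None else np.round(q,2))
    qd=quat(dn,sg*Yv)
    for nm,p in[("pad",S(-.112,0,.03+.073)),("pad hi",S(-.112,0,.2))]:
        q=kin.inverse_kinematics(p,qd);print(sg,nm,p.round(3),None if q is None else np.round(q,2))
    qd=quat(dn,sg*np.array([-.06,1,0]))
    for nm,p in[("pan",[.497,-.277,.089])]:
        q=kin.inverse_kinematics(p,qd);print(sg,nm,None if q is None else np.round(q,2))
E
```

```text
1 knob start hi [0.636 0.054 0.251] [ 0.01  0.71 -0.32  1.38  0.17  1.58 -1.69]
1 knob start [0.587 0.043 0.156] [ 0.02  0.73 -0.3   1.58  0.18  1.36 -1.7 ]
1 end [ 0.611 -0.004  0.148] [ 0.03  0.76 -0.23  1.53  0.18  1.37 -1.61]
1 die [0.577 0.025 0.152] [ 0.03  0.72 -0.28  1.61  0.18  1.33 -1.67]
1 die hi [0.616 0.034 0.226] [ 0.02  0.69 -0.3   1.46  0.17  1.51 -1.66]
1 pad [0.652 0.042 0.103] [ 0.04  0.69 -0.28  1.73  0.26  0.76 -1.72]
1 pad hi [0.652 0.042 0.2  ] [ 0.12  0.58 -0.39  1.68  0.26  0.94 -1.72]
1 pan [ 0.84  0.67 -0.58  1.93  0.54  0.71  1.57]
-1 knob start hi [0.636 0.054 0.251] [ 0.27  0.82 -0.8   1.36  0.43  1.67  1.23]
-1 knob start [0.587 0.043 0.156] [ 0.3   0.85 -0.77  1.55  0.46  1.47  1.2 ]
-1 end [ 0.611 -0.004  0.148] [ 0.34  0.87 -0.74  1.5   0.49  1.49  1.27]
-1 die [0.577 0.025 0.152] [ 0.33  0.83 -0.76  1.59  0.46  1.45  1.22]
-1 die hi [0.616 0.034 0.226] [ 0.31  0.81 -0.79  1.44  0.43  1.61  1.25]
-1 pad [0.652 0.042 0.103] [ 0.37  0.81 -0.77  1.71  0.69  0.92  1.1 ]
-1 pad hi [0.652 0.042 0.2  ] [ 0.37  0.67 -0.77  1.66  0.53  1.03  1.22]
-1 pan [ 0.46  0.59 -0.08  1.95  0.08  0.6  -1.18]
```

```bash
python3 - <<'E'
from h import *
print(env.nose_length)
env.grip(0.0); st()
qf=quat(-N,Yv)
s=env.get_state();p=np.array(s["tcp_pos"]);env.movel(p+[0,0,.08],velocity=.25)
env.reach(F(-.012,-.022,.30),qf); st()
print(env.movel(F(-.012,-.022,.15),velocity=.2,stop_force=10)); st()
p,d=camera("scene");crop(p,"pics/s1.png",200,100,360,290,4);p,d=camera("top");crop(p,"pics/t1.png",200,130,340,270,4)
E
```

```text
0.0726
t 0.87 tcp [ 0.209  -0.6418  0.3039] F [0.1 0.1 0.3] op 0.0001
t 4.28 tcp [0.6858 0.0704 0.3444] F [ 0.  -0.6  0.8] op 0.0001
False
t 5.18 tcp [0.6179 0.0567 0.213 ] F [-0.1  0.   0.5] op -0.0001
```

View pics/s1.png

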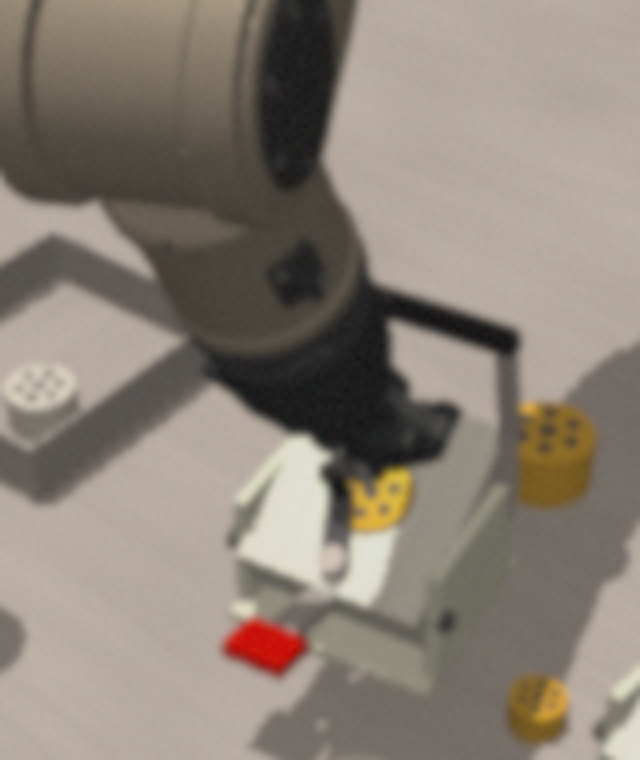

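```bash
python3 - <<'E'
from h import *
print(env.movel(F(-.012,-.022,.0865),velocity=.08,stop_force=8)); st()
for th in(0.0,.3,.6,.85,1.05):
    hit=env.movel(F(-.045+.04*np.cos(th),.04*np.sin(th),.0865),velocity=.07,stop_force=20); st()
    if hit: print("hit",th);break
p,d=camera("scene");crop(p,"pics/s2.png",200,100,360,290,4);p,d=camera("top");crop(p,"pics/t2.png",200,130,340,270,4)
E
```

```text
False
t 6.22 tcp [0.5883 0.0502 0.1561] F [-0.2 -0.   0.4] op -0.0001
t 6.71 tcp [0.5866 0.0265 0.1592] F [ 0.7  0.6 -0.5] op 0.0002
t 7.03 tcp [0.5909 0.0151 0.158 ] F [ 0.5  0.2 -0.4] op 0.0001
t 7.34 tcp [0.5978 0.0058 0.1555] F [-0.3 -0.3 -0.3] op -0.0001
t 7.63 tcp [ 6.052e-01 -1.000e-04  1.524e-01] F [ 0.1 -0.  -0. ] op -0.0
t 7.9 tcp [ 0.6118 -0.0032  0.1493] F [-0.7 -0.7  0.2] op -0.0001
```

View pics/s2.png

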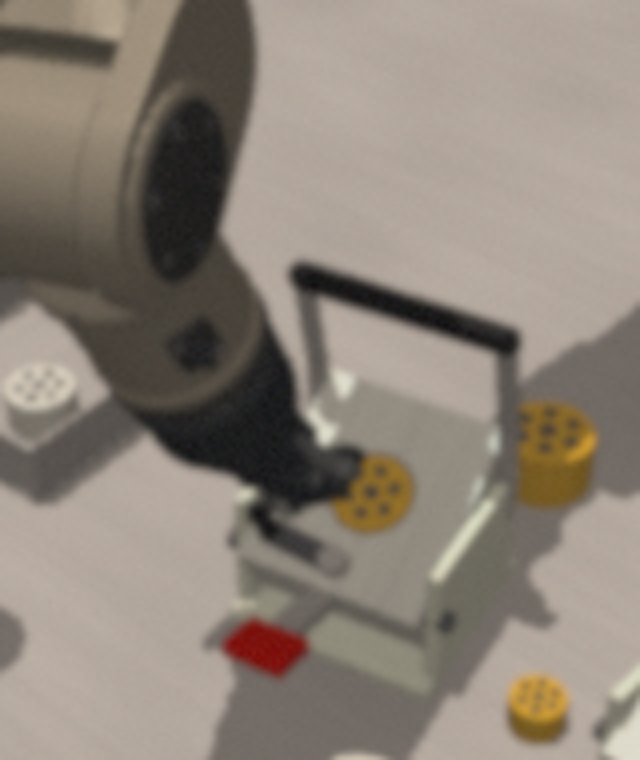

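The keeper bar now lies across the face from its pivot at crop (335,560) to the knob at (260,520), clear of the die at (370,490). I'll push it on to its stop.

```bash
python3 - <<'E'
from h import *
for th in(1.15,1.25,1.35):
    hit=env.movel(F(-.045+.04*np.cos(th),.04*np.sin(th),.0865),velocity=.04,stop_force=6); st()
    if hit: print("hit",th);break
s=env.get_state();env.movel(np.array(s["tcp_pos"])+.02*U,velocity=.1)
env.movel(np.array(s["tcp_pos"])+.02*U+.14*N,velocity=.2); st()
p,d=camera("scene");crop(p,"pics/s3.png",220,150,360,290,4);p,d=camera("top");crop(p,"pics/t3.png",200,130,340,270,4)
E
```

```text
t 8.25 tcp [ 0.6151 -0.0039  0.1478] F [-0.3 -0.5  0. ] op -0.0002
t 8.5 tcp [ 0.6169 -0.0043  0.1468] F [-6.5 -0.2  7.2] op -0.0002
t 8.75 tcp [ 0.6179 -0.0043  0.1462] F [-15.9   1.5  17.7] op -0.0003
t 9.99 tcp [0.6641 0.0059 0.2778] F [ 0.1  0.3 -0. ] op 0.0001
```

View pics/s3.png

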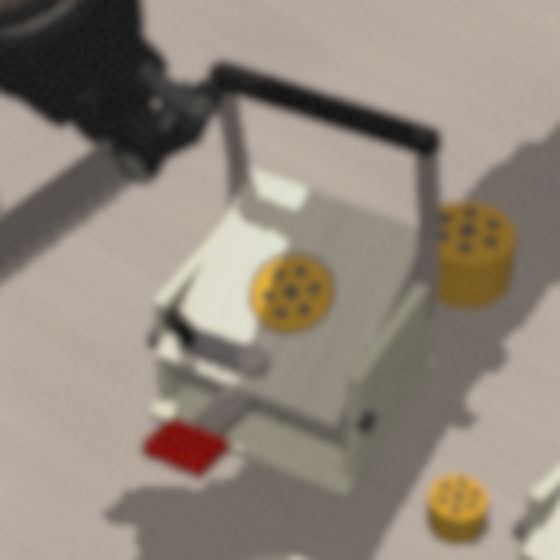

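```bash
python3 - <<'E'
from h import *
qd=quat(np.array([0,0,-1.]),Yv)
env.reach(S(-.114,0,.24),qd); st()
print(env.movel(S(-.114,0,.160),velocity=.2,stop_force=6)); st()
h=env.movel(S(-.114,0,.0726+.060),velocity=.08,stop_force=3);print(h);st()
h=env.movel(S(-.113,0,.0726+.034),velocity=.04,stop_force=16);print(h);st()
p,d=camera("scene");crop(p,"pics/s4.png",200,130,360,290,4);p,d=camera("top");crop(p,"pics/t4.png",200,130,340,270,4)
E
```

```text
t 10.76 tcp [0.6539 0.0415 0.24  ] F [-0.5 -0.6  0.6] op -0.0003
False
t 11.31 tcp [0.6548 0.0424 0.1602] F [-0.2  0.5 -0.1] op 0.0001
True
t 11.59 tcp [0.6556 0.0426 0.1457] F [ 0.5  0.2 -0.1] op 0.0
True
t 12.51 tcp [0.6575 0.0431 0.1121] F [-1.6  0.1  7.5] op 0.0
```

View pics/s4.png

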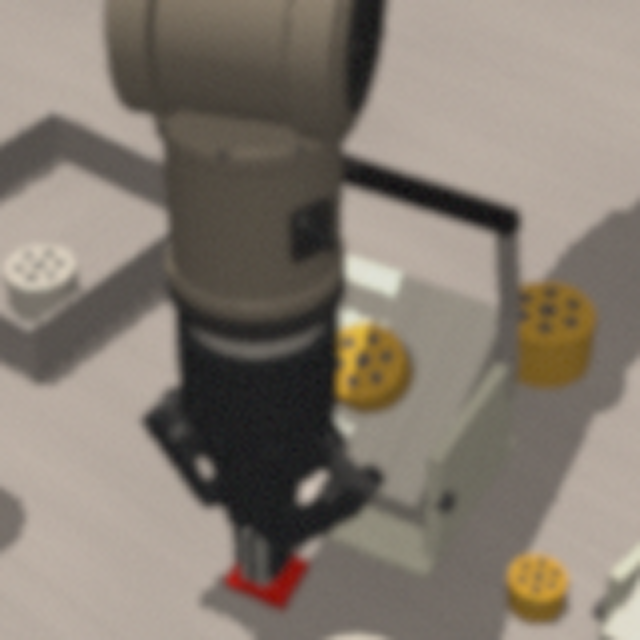

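```bash
python3 - <<'E'
from h import *
qd=quat(np.array([0,0,-1.]),Yv)
h=env.movel(S(-.115,0,.0726+.037),velocity=.03,stop_force=14);print(h);st()
env.movel(S(-.118,0,.26),velocity=.25); 
env.reach(F(-.0,-.0,.30),quat(-N,Yv)); env.grip(0.085); st()
p,d=camera("scene");cv2.imwrite("pics/s5f.png",p);np.save("pics/s5.npy",d);crop(p,"pics/s5.png",220,150,360,290,4)
p,d=camera("top");cv2.imwrite("pics/t5f.png",p);crop(p,"pics/t5.png",200,130,340,270,4)
E
```

```text
False
t 12.86 tcp [0.6571 0.043  0.1121] F [ 0.8  0.2 10.1] op 0.0001
t 15.16 tcp [0.6801 0.0481 0.3499] F [-0.4  0.1 -1. ] op 0.0851
```

View pics/s5.png

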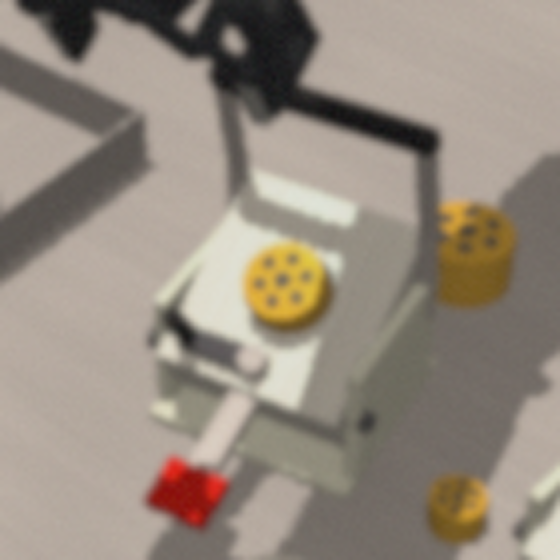

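View pics/t5.png

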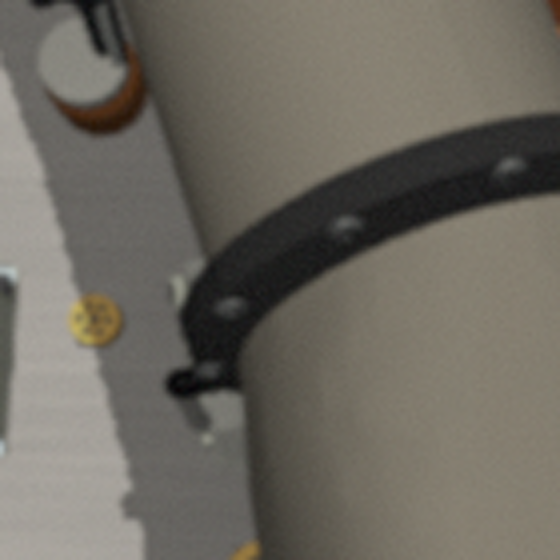

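```bash
python3 - <<'E'
from h import *
print("pred die top",((proj("scene",[F(0,0,.02)])-[220,150]+.5)*4-.5))
V=cloud("scene",np.load("pics/s5.npy"))
p=V[215:225,287:297].reshape(-1,3);print("n of die top",np.nanmedian((p-C0)@N), "face", np.nanmedian((V[224:230,270:276].reshape(-1,3)-C0)@N))
env.movel(F(0,0,.14),velocity=.2,stop_force=10)
env.grip(.075)
print(env.movel(F(0,0,.10),velocity=.08,stop_force=8));st()
print(env.movel(F(0,0,.074),velocity=.04,stop_force=8));st()
p,d=camera("scene");crop(p,"pics/s6.png",220,130,360,270,4)
E
```

```text
pred die top [[283.84148004 277.01719286]]
n of die top 0.019675104795008225 face -4.613696298099276e-05
False
t 17.12 tcp [0.5885 0.0277 0.1733] F [0.2 0.3 0.2] op 0.0749
False
t 17.93 tcp [0.5767 0.0251 0.1505] F [-0.2  0.4  0.8] op 0.0749
```

View pics/s6.png

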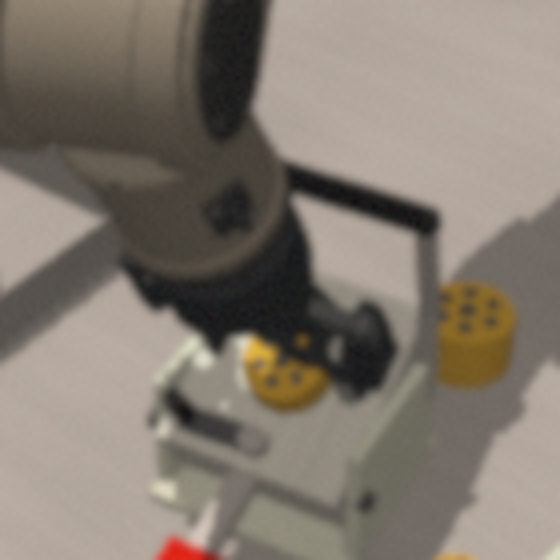

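The measured die top is 19.7 mm above the face, and the fingers straddle the die at crop (285,370). I'll close and lift it along the normal.

```bash
python3 - <<'E'
from h import *
env.grip(.03,f_grip=50);st()
print(env.movel(F(0,0,.084),velocity=.03,stop_force=25));st()
print(env.movel(F(0,0,.20),velocity=.1,stop_force=25));st()
p,d=camera("scene");crop(p,"pics/s7.png",220,110,360,250,4)
E
```

```text
t 18.35 tcp [0.5769 0.0248 0.1508] F [ 0.6 -0.5  3.1] op 0.0442
False
t 18.83 tcp [0.5812 0.026  0.1592] F [ 0.5 -0.7 -1.2] op 0.0441
False
t 20.14 tcp [0.6338 0.0377 0.2609] F [-0.1  0.3 -2.7] op 0.044
```

View pics/s7.png

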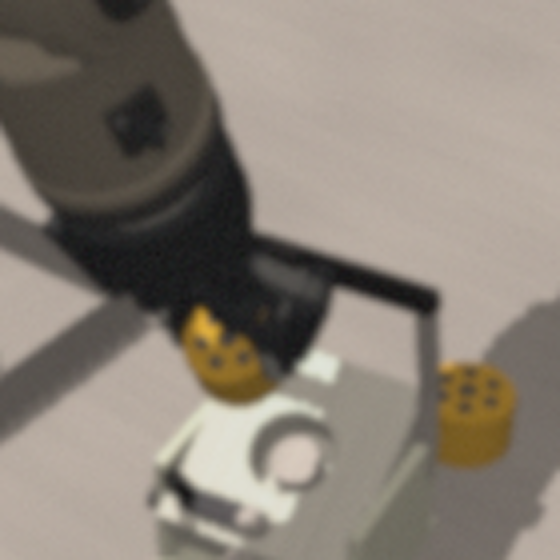

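```bash
python3 - <<'E'
from h import *
s=env.get_state();env.movel(np.array(s["tcp_pos"])+.06*N+[0,0,.06],velocity=.2);st()
q=quat(np.array([0,0,-1.]),np.array([.06,-1,0]))
env.reach([.60,-.17,.36],q);st()
env.movel([.497,-.277,.30],velocity=.15);st()
env.movel([.497,-.277,.20],velocity=.15);st()
p,d=camera("scene");cv2.imwrite("pics/s8f.png",p);crop(p,"pics/s8.png",130,80,290,230,4);p,d=camera("top");crop(p,"pics/t8.png",330,150,460,280,4)
E
```

```text
t 20.92 tcp [0.6608 0.0436 0.3726] F [-0.3 -0.2 -3.4] op 0.0443
t 21.77 tcp [ 0.5993 -0.1695  0.3591] F [ 0.9  1.  -2.5] op 0.044
t 22.99 tcp [ 0.498  -0.276   0.3005] F [ 0.4  0.2 -3. ] op 0.0441
t 23.81 tcp [ 0.4978 -0.277   0.2009] F [ 0.5 -0.4 -2.3] op 0.0439
```

View pics/s8.png

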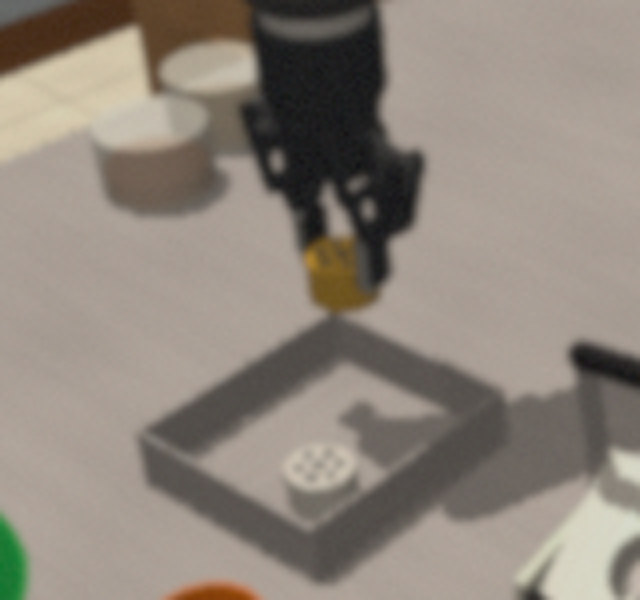

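View pics/t8.png

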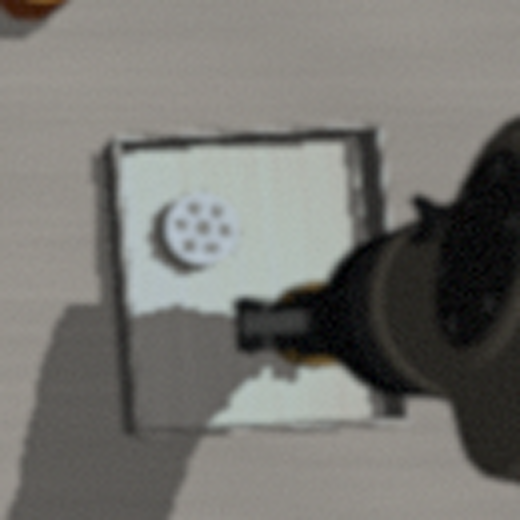

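```bash
python3 - <<'E'
from h import *
print(env.movel([.497,-.277,.115],velocity=.1,stop_force=12));st()
print(env.movel([.497,-.277,.096],velocity=.03,stop_force=6));st()
print(env.movel([.497,-.277,.080],velocity=.012,stop_force=5));st()
p,d=camera("scene");crop(p,"pics/s9.png",130,80,290,230,4);p,d=camera("top");crop(p,"pics/t9.png",330,150,460,280,4)
E
```

```text
False
t 24.91 tcp [ 0.4975 -0.2772  0.1156] F [ 0.8 -0.1 -2.7] op 0.0441
False
t 25.69 tcp [ 0.4971 -0.277   0.096 ] F [ 0.5 -0.9 -2.9] op 0.044
True
t 26.47 tcp [ 0.4969 -0.277   0.0878] F [-0.3  1.1  5.2] op 0.0442
```

View pics/s9.png

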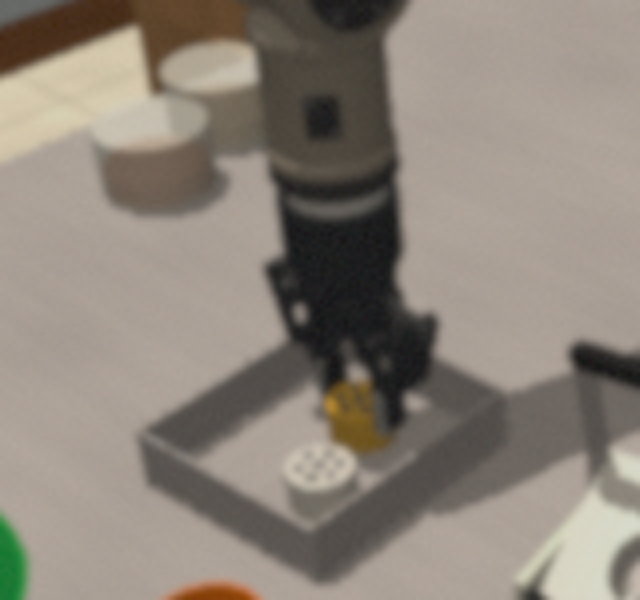

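Contact came at TCP z = 0.0878 m (0.087 expected), so the die is on the pan floor. I'll release and retreat.

```bash
python3 - <<'E'
from h import *
env.grip(.062);st()
env.movel([.497,-.277,.14],velocity=.05)
env.movel([.497,-.277,.24],velocity=.15)
env.reach([.42,-.50,.30],quat(np.array([0,0,-1.]),np.array([.06,-1,0])));st()
p,d=camera("scene");cv2.imwrite("pics/s10.png",p);np.save("pics/s10.npy",d);crop(p,"pics/s10c.png",150,140,270,230,5);p,d=camera("top");cv2.imwrite("pics/t10.png",p);crop(p,"pics/t10c.png",200,120,440,280,3)
E
```

```text
t 26.88 tcp [ 0.496  -0.2767  0.0868] F [0.1 0.3 0. ] op 0.0621
t 29.88 tcp [ 0.4212 -0.4979  0.299 ] F [-0.1  0.1 -0.2] op 0.0622
```

View pics/s10c.png

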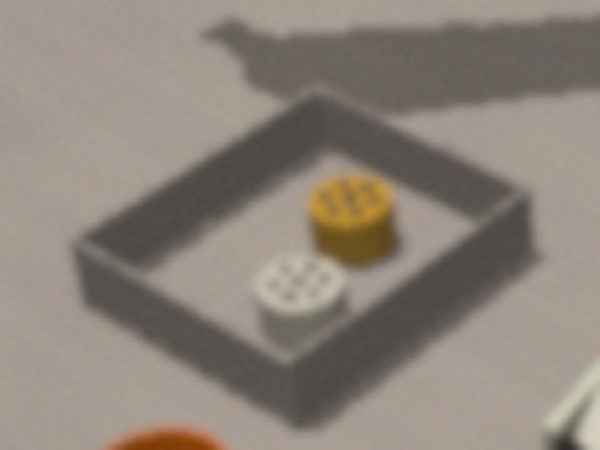

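View pics/t10c.png

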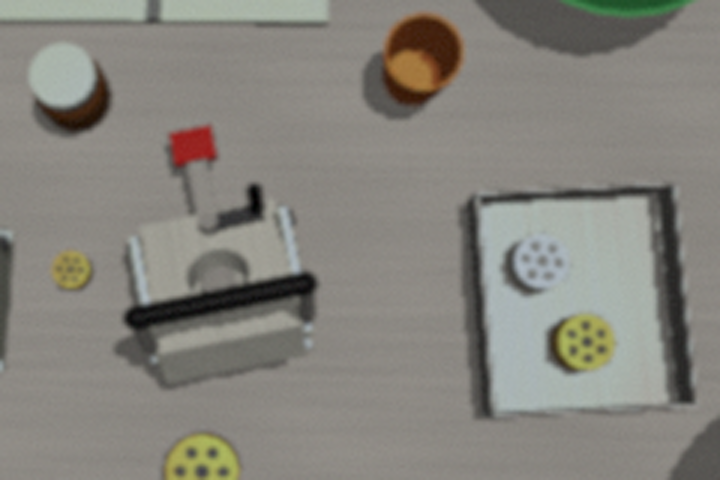

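View pics/s10.png

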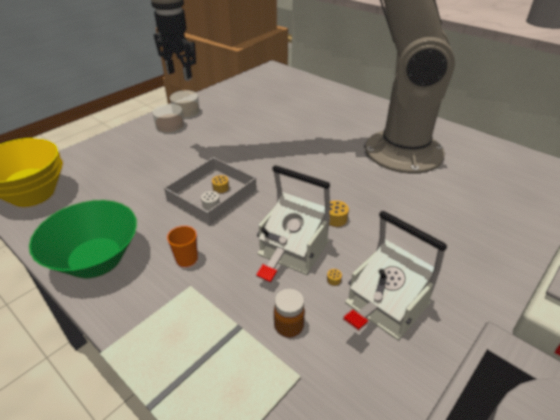

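The brass die lies flat, holes up, next to the white die: (395,234) in the full top view, with white at (380,207). The pan, cup, jar and stand B look unchanged, so I'll do a numeric check and hand in.

```bash
python3 - <<'E'
from h import *
a=cv2.imread("pics/top0.png").astype(int);b=cv2.imread("pics/t10.png").astype(int)
from fit import tri,f
print("brass top",tri(f((585,342),3,(200,120)),f((352,200),5,(150,140))), "white",tri(f((541,262),3,(200,120)),f((302,284),5,(150,140))))
for nm,(u0,v0,u1,v1) in dict(jar=(205,130,240,165),cup=(325,122,358,157),standb=(118,155,205,248),pan=(352,178,432,262)).items():
    A=a[v0:v1,u0:u1].mean(2).astype(np.float32);B=b[v0:v1,u0:u1].mean(2).astype(np.float32);print(nm,np.round(cv2.phaseCorrelate(A,B)[0],2),np.abs(A-B).mean().round(1))
env.dwell(.3);st();job.job_done()
E
```

```text
red [262.94771242 165.58823529] 153.0 [266.11445783 261.05421687] 166.0 [174.56774194 166.39354839] [355.35968379 319.07905138]
die sc ((292.8220520019531, 222.78390502929688), (17.843795776367188, 19.07221794128418), 49.3613395690918)
brass top (array([ 0.49716139, -0.27478857,  0.0322874 ]), np.float64(0.00045076749745855696)) white (array([ 0.56138053, -0.24135564,  0.03107041]), np.float64(6.442989574033457e-05))
jar [0.03 0.11] 2.8
cup [0.03 0.01] 2.4
standb [-0.04 -0.  ] 2.6
pan [0.03 0.01] 5.8
t 30.27 tcp [ 0.4204 -0.4994  0.3   ] F [-0.5  0.   0.8] op 0.0619
the job is handed in; nothing more can be done
```

The job is handed in at about 30 s of the 64 s allowed; the hand-in reports no verdict. The brass die lies flat on the pan floor beside the white die, holes up.

- **What I did:** I swung the keeper to its stop, pressed the red lever to its stop and checked that the die stood 19.7 mm proud. I then gripped it along the face normal, lifted it out and set it on the pan floor with a force-stopped descent. Contact came within 1 mm of the height I expected.
- **Brass die:** two views put its top 32 mm above the table (33 mm expected on a 3 mm floor). It sits about 35 mm from the pan's centre, well inside the limits.
- **Everything else:** the white die measures within about 1 mm of where it was. In the top view the pan, cup, jar and stand B had shifted by about 0.1 pixel or less, and the robot was clear of everything at hand-in.
- **Disagreements:** depth readings from the two cameras differed by up to about 1 cm at points picked by eye. I took positions from two-view triangulation instead, which agreed to about 2 mm or better for the stand and dies and 3 mm for the pan corners. No check failed.

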